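Snap the test coupler onto a sensor's tilted port and hold it home

TASK

Turn the swivel plate clockwise (seen from above) by its black post until its lug rests against the red stop, so that the green sensor block's tilted port faces the working side. Then pick up the blue test coupler, press it squarely onto the port until the two latch jaws snap over its rim, and finish while still holding it, pushed all the way home against the spring collar, with the plate still at its stop. Leave the other things on the bench where they are.

Things in the scene. Friction and masses are not known exactly. Their poses are not given: they have to be found in the camera images.
- holder: Swivel work-holder, fixed on the bench: round grey base disc, 190 mm across, 16 mm thick; origin at the centre of its underside, z up. The plate turns on its vertical centre line. A red stop block (top 44 mm above the bench) stands on its rim, 80 mm out towards the holder's +y. Its -x side is the working side: the port leans that way once the plate is home.
- swivel (a joint): Turn of the aluminium swivel plate (132 mm across) with the green sensor block on it, rad: 0 when its black lug is against the red stop (a hard stop), growing counter-clockwise seen from above, up to 1.6. A steady rubbing friction of 0.25 N m holds it wherever it is left (about 3 N at the post); no spring.
- post_top (a point): Centre of the top of the black upright turning post on the swivel plate, 16 mm in diameter, 85 mm from the turning axis; its top is 101 mm and its foot 27 mm above the bench. With the plate home (joint 0) it stands on the holder's -y side; it turns with the plate. Push it sideways or pinch it.
- port (a point): Tilted test port on the green sensor block; turns with the plate. Origin at its foot, on the turning axis, 76 mm above the bench; z points out along the port's axis, 18 degrees from vertical, towards the holder's -x when home; y is level (holder's +y when home). Dark jaw housings stand at y = 24 to 34 mm on both sides, tops at z = 26 mm; the jaws' noses are at z = 19.5 mm.
- nipple_tip (a point): End of the port's fixed brass nipple, on the port's axis, 34 mm from the port's origin. The nipple is 14 mm in diameter, with a conical tip tapering to 7 mm over the last 7 mm.
- collar (a joint): How far the yellow spring collar (30 mm across, round the nipple) is pushed down the port's axis, m: 0 at rest, its top then at the port's z = 20 mm; 0.012 bottomed (hard stop). The coupler's rim pushes it. Its spring pushes back with 3 N at first and 8 N at the bottom; if let go once latched, it lifts the coupler back to about 7 mm.
- jaw_left (a joint): How far the latch jaw at the port's +y side is sprung outward, m: 0 closed, at most 0.005. The coupler's rim wedges it 1 to 2 mm open (most at about 3 mm of collar travel); it is shut again above the rim by 7 to 7.5 mm of collar travel. The peak push along the axis, with the collar's spring, is about 12 to 15 N.
- jaw_right (a joint): The same for the latch jaw at the port's -y side.
- coupler: Blue test coupler, loose, about 140 g, 90 mm tall, standing on its open mouth. Origin at the mouth's centre (lowest plane), z along its axis to the closed end. Brass rim 33 mm across, 5 mm high; steel neck 24 mm across to z = 40 mm; blue square grip 28 x 28 mm (faces square to x and y), z = 40 to 90 mm. Bore 17 mm wide, 40 mm deep; it fits the nipple at any turn.
- cap: Bystander: red dust cap, 32 mm in diameter, 40 mm tall, with a 24 mm square top; origin at the centre of its underside. Not to be disturbed.
- solder: Bystander: white spool of solder standing upright, 56 mm in diameter, 45 mm tall; origin at the centre of its underside.
- wire_spool: Bystander: blue spool of copper wire, 48 mm in diameter, 36 mm tall; origin at the centre of its underside.
- flux: Bystander: small amber bottle with black cap, 36 mm in diameter, 75 mm tall; origin at the centre of its underside.
- screwdriver: Bystander: screwdriver with orange handle lying on the bench, less than 40 mm high; origin below the middle of the tool.
- tin: Bystander: flat steel tin, 56 mm in diameter, 35 mm tall; origin at the centre of its underside.
Not all that is in view belongs to the job. What is shaped like the coupler but pink is not meant.

How it is judged:
By the outcome, as a careful person would: the job done as asked, in the order asked, and still so for the second after the job is handed in, while the arm keeps its last pose, push and grip.
It also fails if it takes over 54 s, if anything falls off the work surface, if the arm or the gripper's body presses on something with over 40 N, if the wrist force passes 120 N, or if a joint passes its speed limit or range.

ROBOT

A 6-joint arm with a two-finger parallel gripper is mounted at the origin on the work surface. World frame = base frame: x ahead of the robot, y to its left, z up, the work surface at z = 0. Lengths are in m, angles in rad, forces in N, time in s.
With the tool pointing down it reaches from about 0.3 to 0.85 m from the base axis. Payload 4.2 kg.
Tool frame: the origin (TCP) lies at the very end of the fingers, on their centre line; the grasp point (between the pads) lies 19 mm behind it (manip.hold_point_z is the distance from the TCP to the grasp point, in m); x points along the fingers, y is the direction in which the jaws open and shut, and the axes are right-handed (so a half turn about x gives the same grasp; the last joint's range is limited). The gripper opens to 91 mm and grips with 3 to 60 N. Pads are 32 mm wide; open, the fingers measure 118 mm over their backs; the gripper's body (76 mm by 178 mm) begins 60 mm behind the grasp point.
Start: joints at [1.314, 0.32, 1.565, -0, 1.257, -0.02], TCP at [0.135, 0.559, 0.214] pointing down, gripper open.
Joint ranges: [-3.11, 3.11], [-0.84, 2.01], [0.21, 2.61], [-1.34, 4.49], [0.05, 2.63], [-2.56, 2.56]. Speed limits (rad/s): [2.57, 2.57, 3.14, 3.14, 3.14, 3.14].

INTERFACE

Orientations are given as a unit quaternion [x, y, z, w].
In Python, from station import manip, jaws, kin, cams, current_clock, current_qpos, current_dq, current_effort, current_tool_pos, current_orientation, current_contact_force, current_moment, current_opening gives the robot as it stands. Calls block until the motion is done:
- manip.move_pose(position, orientation): joint-space move of the TCP to a pose.
- manip.movel(position, orientation=None, speed=0.15, f_stop=None): straight line of the TCP; orientation=None keeps the orientation; speed is the mean speed in m/s. With f_stop (N) it stops when the force on the tool has changed by that much, and returns True; else False.
- manip.goto_joints(angles): joint-space move.
- jaws.release() and jaws.gripper_close(): open the fingers fully, or close them until they stop; the grip force is fixed at half the most.
- manip.dwell(seconds).
- kin.inverse_kinematics(position, orientation): joint angles nearest the present ones, or None.
- cams.grab_frame(name): name is "side" or "top"; returns (picture, depth): 400x640x3 uint8, blue, green, red; 400x640 float32, m along the optical axis (not along the pixel's ray), 0 where there is no reading.
- cams.camera_info(name): a dict with "fov_y" (degrees; the focal length in pixels is half the picture's height over the tangent of half this angle, whatever the lens; pixels are square), "cx", "cy" (the principal point, pixels), "k1" (the pictures are not rectified: a ray, as slopes to the right and down, at radius r is drawn at 1 + k1 r^2 times it, then the intrinsics apply), "world_from_camera" (4x4, takes a point from camera to world coordinates). Camera axes: x right, y down, z forward; pixel columns grow to the right and rows downward; lengths in m; the calibration is good to about 2 mm. A picture is of the moment at which its call begins. camera_info takes no time and is no camera call.
A pose or a line that the arm cannot do raises manip.PlanningError and nothing moves.
- manip.finish_job(): hands the job in, once; it reports no verdict.
Readings, each from a call of its own:
- current_clock(): time.
- current_qpos(): joint angles.
- current_dq(): joint speeds.
- current_effort(): joint torques, N m.
- current_tool_pos(): TCP position.
- current_orientation(): TCP orientation.
- current_contact_force(): force on the tool from outside, world axes, zero at the start.
- current_moment(): the same for the moment, N m.
- current_opening(): finger opening in m.
Only numpy, scipy, OpenCV 4.12 (cv2) and the standard library are available. Lean on these libraries where they do the work, as an engineer would, in place of code of your own. Each camera call takes 0.05 s, during which the arm holds its last target.

## Working session

There is one attempt and no reset: what is moved stays moved. The work goes in short steps, each a Python script; the robot and the scene stay as the last script left them, time stands still between calls to the robot, and variables do not carry over. Pictures are saved under pics/ and viewed, and the job is handed in when it is done.

```bash
mkdir -p pics; ls; cat > h.py <<'E'
import numpy as np, cv2
from scipy.spatial.transform import Rotation as R
from station import *
def K(n):
    i=cams.camera_info(n); f=200/np.tan(np.radians(i["fov_y"])/2)
    return i,f
def pts(n,depth):
    i,f=K(n); v,u=np.mgrid[0:400,0:640]
    M=np.array([[f,0,i["cx"]],[0,f,i["cy"]],[0,0,1.]])
    # distortion: xd = x(1+k1 r^2)
    p=cv2.undistortPointsIter(np.stack([u,v],-1).reshape(-1,1,2).astype(float),M,np.array([i["k1"],0,0,0.]),None,None,(3,50,1e-10)).reshape(400,640,2)
    c=np.concatenate([p*depth[...,None],depth[...,None]],-1)
    T=np.array(i["world_from_camera"]); w=c@T[:3,:3].T+T[:3,3]
    w[depth<=0]=np.nan
    return w
def proj(n,P):
    i,f=K(n); T=np.linalg.inv(np.array(i["world_from_camera"])); c=np.asarray(P)@T[:3,:3].T+T[:3,3]
    x=c[...,:2]/c[...,2:]; x=x*(1+i["k1"]*(x**2).sum(-1,keepdims=True)); return x*f+[i["cx"],i["cy"]]
E
python3 - <<'E'
from h import *
for n in("top","side"):
    im,d=cams.grab_frame(n); cv2.imwrite(f"pics/{n}0.png",im); np.savez(f"{n}0.npz",im=im,d=d)
    print(n,cams.camera_info(n))
print(current_clock(),current_orientation(),current_contact_force(),manip.hold_point_z)
E
```

```text
pics
top {'fov_y': 52.82460067648424, 'cx': 324.79016934083484, 'cy': 196.70186521484072, 'k1': -0.019963329429190543, 'world_from_camera': array([[ 0.02142633, -0.99922636,  0.03297875,  0.52146975],
       [-0.99976358, -0.02129244,  0.00440583, -0.00180782],
       [-0.00370022, -0.03306536, -0.99944634,  1.07014234],
       [ 0.        ,  0.        ,  0.        ,  1.        ]])}
side {'fov_y': 51.535904843968886, 'cx': 316.55155747677514, 'cy': 187.53433020670883, 'k1': -0.04087729629372173, 'world_from_camera': array([[-0.94109069, -0.15255168,  0.30178849,  0.24862966],
       [-0.33756839,  0.4763313 , -0.81188427,  0.8441051 ],
       [-0.01989699, -0.86593099, -0.49976758,  0.62358911],
       [ 0.        ,  0.        ,  0.        ,  1.        ]])}
0.1 [ 0.08295496  0.70223325 -0.08408091  0.70208072] [-0.63114355  0.26645126 -0.12801586] 0.0188
```

View pics/top0.png

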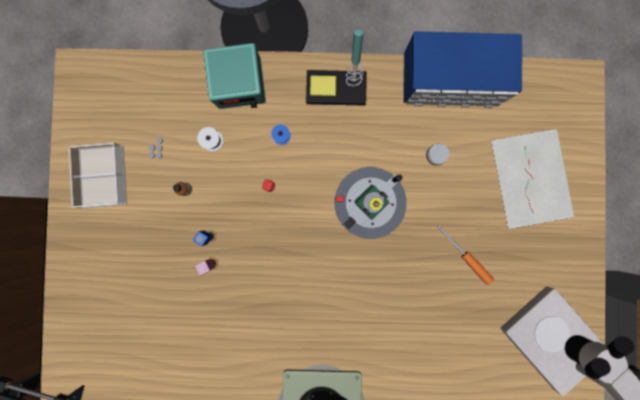

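View pics/side0.png

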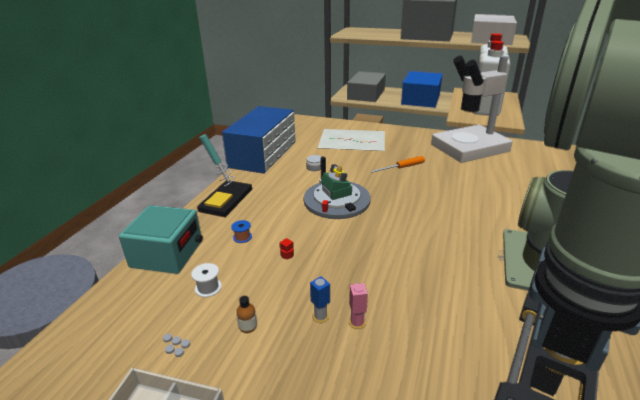

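```bash
python3 - <<'E'
from h import *
im={};d={};P={}
for n in("top","side"):
    z=np.load(n+"0.npz"); im[n]=z["im"];d[n]=z["d"];P[n]=pts(n,d[n])
def crop(n,u,v,w,h,s): return cv2.resize(im[n][v:v+h,u:u+w],(w*s,h*s),interpolation=cv2.INTER_CUBIC)
a=np.hstack([crop("top",326,158,100,90,4),crop("side",290,145,100,90,4)])
b=np.hstack([crop("top",170,220,100,60,4),crop("side",290,265,100,60,4)])
cv2.imwrite("pics/c1.png",np.vstack([a,b])[:600])
for n in P:
    hsv=cv2.cvtColor(im[n],cv2.COLOR_BGR2HSV); p=P[n]
    # points clouds by roi
    def rep(name,m):
        q=p[m&np.isfinite(p[...,2])]
        if len(q): print(n,name,len(q),"med",np.median(q,0).round(4),"min",np.percentile(q,2,axis=0).round(4),"max",np.percentile(q,98,axis=0).round(4))
    H,S,V=hsv[...,0],hsv[...,1],hsv[...,2]
    box=lambda x0,x1,y0,y1:(p[...,0]>x0)&(p[...,0]<x1)&(p[...,1]>y0)&(p[...,1]<y1)
    hold=box(.38,.66,-.26,.06)
    rep("base",hold&(p[...,2]>.010)&(p[...,2]<.0185))
    rep("plate",hold&(p[...,2]>.02)&(p[...,2]<.03))
    rep("red",hold&(S>150)&((H<8)|(H>172)))
    rep("dark",hold&(V<50)&(p[...,2]>.03))
    rep("high",hold&(p[...,2]>.085))
    rep("yellow",hold&(H>22)&(H<35)&(S>150)&(p[...,2]>.06))
    cp=box(.3,.5,.2,.4)
    rep("blue",cp&(H>100)&(H<130)&(S>120)&(p[...,2]>.01))
    rep("pink",cp&(H>140)&(H<178)&(S>50)&(p[...,2]>.01))
for k in ["top"]:
    print(P[k][203,371],P[k][238,201],P[k][237,201])
E
```

```text
top base 1748 med [ 0.5408 -0.1151  0.0153] min [ 0.4559 -0.203   0.0114] max [ 0.6338 -0.0271  0.0183]
top plate 1386 med [ 0.5382 -0.1063  0.0259] min [ 0.4824 -0.1767  0.0213] max [ 0.6068 -0.0526  0.0294]
top red 27 med [ 0.5527 -0.0337  0.0427] min [ 0.5476 -0.0414  0.0397] max [ 0.5568 -0.0259  0.0469]
top dark 34 med [ 0.6012 -0.1705  0.0964] min [ 0.5235 -0.1782  0.0528] max [ 0.6072 -0.0933  0.1034]
top high 292 med [ 0.546  -0.1212  0.0975] min [ 0.5163 -0.1804  0.0855] max [ 0.6098 -0.0924  0.1087]
top yellow 3 med [ 0.5457 -0.1145  0.0952] min [ 0.5433 -0.1168  0.0945] max [ 0.5458 -0.112   0.0965]
top blue 103 med [0.4488 0.295  0.0883] min [0.4322 0.2865 0.0538] max [0.4612 0.3183 0.092 ]
top pink 74 med [0.3799 0.2854 0.0751] min [0.3647 0.2799 0.0256] max [0.3905 0.303  0.0908]
side base 778 med [ 0.523  -0.0717  0.0161] min [ 0.4553 -0.1949  0.0111] max [ 0.6331 -0.0223  0.0182]
side plate 578 med [ 0.5239 -0.0824  0.0268] min [ 0.4808 -0.1668  0.0207] max [ 0.6092 -0.0266  0.0295]
side red 50 med [ 0.5516 -0.0259  0.038 ] min [ 0.5462 -0.0372  0.0211] max [ 0.5576 -0.0231  0.0456]
side dark 75 med [ 0.6034 -0.1686  0.0825] min [ 0.4958 -0.1747  0.0315] max [ 0.6111 -0.0607  0.0997]
side high 197 med [ 0.5473 -0.1166  0.0963] min [ 0.515  -0.1766  0.0852] max [ 0.6107 -0.0899  0.1064]
side yellow 33 med [ 0.5414 -0.1143  0.0969] min [ 0.5285 -0.1331  0.0883] max [ 0.5584 -0.1036  0.0998]
side blue 396 med [0.4418 0.3162 0.0733] min [0.4307 0.2951 0.0458] max [0.4617 0.3246 0.0908]
side pink 565 med [0.3728 0.3082 0.0707] min [0.3597 0.2884 0.0127] max [0.3895 0.316  0.0923]
[ 0.54070848 -0.1093264   0.09838604] [0.44703576 0.30074733 0.09315226] [0.44930371 0.30146174 0.09108323]
```

View pics/c1.png

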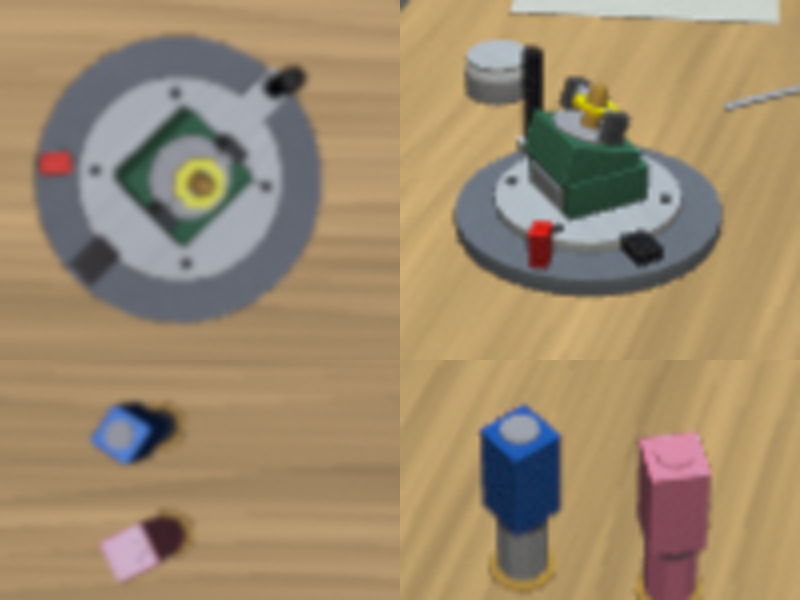

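```bash
cat > fit.py <<'E'
from h import *
def load(n,k="0"):
    z=np.load(n+k+".npz"); return z["im"],pts(n,z["d"])
if __name__=="__main__":
  import sys; k=sys.argv[1] if len(sys.argv)>1 else "0"
  for n in("top","side"):
    im,p=load(n,k)
    hsv=cv2.cvtColor(im,cv2.COLOR_BGR2HSV);H,S,V=[hsv[...,i].astype(int) for i in range(3)]
    box=lambda x0,x1,y0,y1:(p[...,0]>x0)&(p[...,0]<x1)&(p[...,1]>y0)&(p[...,1]<y1)
    # base disc contour
    m=(box(.43,.66,-.23,0)&(p[...,2]>.011)).astype(np.uint8)
    m=(m&(p[...,2]<.0185)).astype(np.uint8)
    q=p[m>0][:,:2].astype(np.float32)
    hull=cv2.convexHull(q)[:,0]
    A=np.c_[2*hull,np.ones(len(hull))]; s=np.linalg.lstsq(A,(hull**2).sum(1),rcond=None)[0]
    c=s[:2]; print(n,"disc",c.round(4),np.sqrt(s[2]+c@c).round(4), "minenc",cv2.minEnclosingCircle(q))
    for nm,m in [("coupler",box(.40,.49,.26,.35)),("pink",box(.33,.41,.25,.34))]:
        t=m&(p[...,2]>.080); 
        t=t&(p[...,2]>.086)
        q=p[t][:,:2].astype(np.float32)
        print(n,nm,"top",len(q),np.median(p[t][:,2]).round(4),cv2.minAreaRect(q), "mean",q.mean(0).round(4))
E
python3 fit.py
```

```text
top disc [ 0.5447 -0.1155] 0.094 minenc ((0.5446750521659851, -0.11565502732992172), 0.09472902864217758)
top coupler top 132 0.0901 ((0.44687166810035706, 0.30394330620765686), (0.028807686641812325, 0.027847550809383392), 59.64403533935547) mean [0.4466 0.3036]
top pink top 134 0.0899 ((0.375057578086853, 0.29663994908332825), (0.02725190855562687, 0.029425814747810364), 27.776147842407227) mean [0.375  0.2961]
side disc [ 0.5453 -0.1146] 0.0946 minenc ((0.5443137884140015, -0.11559180915355682), 0.09650330990552902)
side coupler top 184 0.0902 ((0.4466131329536438, 0.30653420090675354), (0.029713455587625504, 0.028347425162792206), 56.021766662597656) mean [0.4463 0.3082]
side pink top 192 0.09 ((0.3749091625213623, 0.2991611659526825), (0.028364382684230804, 0.030529621988534927), 26.166332244873047) mean [0.3746 0.3008]
```

```bash
cat >> h.py <<'E'
C=np.array([.5448,-.1153])
def quat(ax,y):
    ax=np.array(ax,float);ax/=np.linalg.norm(ax);y=np.array(y,float);y-=ax*(ax@y);y/=np.linalg.norm(y)
    return R.from_matrix(np.c_[ax,y,np.cross(ax,y)]).as_quat()
def pushpose(deg,off,z,s=1,r=.085):
    t=np.radians(deg);er=np.array([np.cos(t),np.sin(t)]);et=np.array([-er[1],er[0]])
    return [*(C+r*er+off*et),z],quat([0,0,-1],[*(s*et),0])
E
python3 - <<'E'
from h import *
for s in(1,-1):
  for ph in(-43,-60,-80,-97):
    p,q=pushpose(ph,.022,.062,s); r=kin.inverse_kinematics(p,q); print(s,ph,None if r is None else np.round(r,2))
yaw=np.radians(-5); X=np.array([np.cos(yaw),np.sin(yaw),0]);Y=np.array([-X[1],X[0],0])
pz=-np.sin(np.radians(18))*X+np.cos(np.radians(18))*np.array([0,0,1])
for nm,y in(("Y",Y),("-Y",-Y),("X",X),("-X",-X)):
    r=kin.inverse_kinematics([*C,.076]+pz*.054,quat(-pz,y)); print(nm,None if r is None else np.round(r,2))
a=np.radians(58)
for s in(1,-1):
    r=kin.inverse_kinematics([.4468,.305,.046],quat([0,0,-1],[s*np.cos(a),s*np.sin(a),0])); print(s,None if r is None else np.round(r,2))
E
```

```text
1 -43 [-0.27  0.54  1.61 -0.    0.99 -1.09]
1 -60 [-0.3   0.53  1.63 -0.    0.98 -0.83]
1 -80 [-0.34  0.51  1.68 -0.    0.96 -0.52]
1 -97 [-0.37  0.48  1.73 -0.    0.93 -0.25]
-1 -43 [-0.27  0.54  1.61 -0.    0.99  2.06]
-1 -60 [-0.3   0.53  1.63 -0.    0.98  2.31]
-1 -80 None
-1 -97 None
Y [-0.27  0.21  2.02  0.1   0.61 -1.82]
-Y [-0.27  0.21  2.02  0.1   0.61  1.32]
X [-0.27  0.21  2.02  0.1   0.61 -0.25]
-X None
1 [ 0.58  0.43  1.87 -0.    0.84 -0.43]
-1 None
```

```bash
python3 - <<'E'
from h import *
jaws.gripper_close()
p,q=pushpose(-43,.037,.17); manip.move_pose(p,q); print(current_clock())
p[2]=.064; print("down",manip.movel(p,q,speed=.15,f_stop=8))
print(current_clock(),current_opening(),current_contact_force())
for ph in(-43,-56,-69,-82):
    p,q=pushpose(ph,.022,.064); r=manip.movel(p,q,speed=.07,f_stop=14)
    print(ph,r,np.round(current_contact_force(),1),np.round(current_tool_pos(),4),round(current_clock(),2))
    if r: break
E
```

```text
4.5
down False
5.3583 0.0006121270327681595 [0.78893687 0.55940538 0.26461266]
-43 False [-0.7  0.5  0.1] [ 0.6218 -0.1578  0.0646] 5.72
-56 False [ 0.  -0.3  1.6] [ 0.6107 -0.1736  0.0642] 6.16
-69 False [-0.2 -0.2 -0.4] [ 0.5959 -0.1868  0.064 ] 6.59
-82 False [-0.5  0.   0.5] [ 0.5784 -0.1963  0.064 ] 7.03
```

```bash
cat > snap.py <<'E'
import sys
from h import *
k=sys.argv[1]; outs=[]
for n in("top","side"):
    im,d=cams.grab_frame(n); np.savez(f"{n}{k}.npz",im=im,d=d)
    u,v=proj(n,np.array([[float(a) for a in sys.argv[2:5]]]))[0].astype(int); u=min(max(u,50),590);v=min(max(v,50),350)
    outs.append(cv2.resize(im[v-50:v+50,u-50:u+50],(400,400),interpolation=cv2.INTER_CUBIC))
cv2.imwrite(f"pics/s{k}.png",np.hstack(outs)); print(current_clock())
E
python3 snap.py 1 .55 -.13 .05
```

```text
7.125
```

View pics/s1.png

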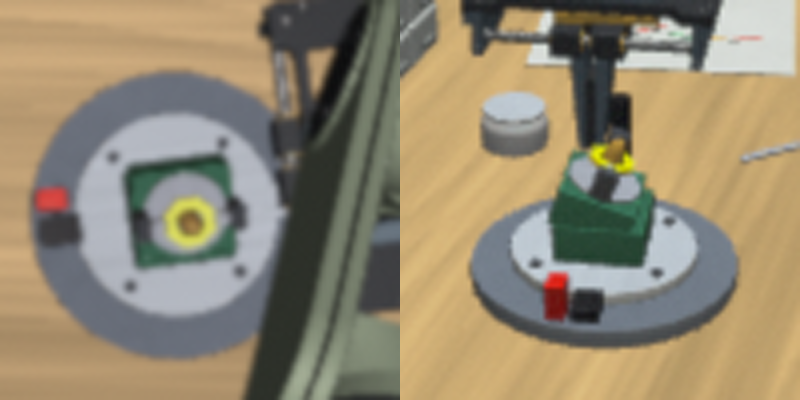

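The picture shows the plate turning with the fingers. The black lug (left panel, about (58,230)) is almost at the red stop (52,199), with a small gap left. I'll push on until it hits the stop.

```bash
python3 - <<'E'
from h import *
p,q=pushpose(-108,.022,.064); r=manip.movel(p,q,speed=.04,f_stop=14)
print(r,np.round(current_contact_force(),1),np.round(current_tool_pos(),4),round(current_clock(),2))
P=current_tool_pos(); qq=current_orientation(); y=R.from_quat(qq).as_matrix()[:,1]; print("tangent deg",np.degrees(np.arctan2(y[1],y[0]))-90)
manip.movel(np.array(P)+.02*y,speed=.1)
print(np.round(current_contact_force(),1))
t=np.array(current_tool_pos())+.02*y; t[2]=.16; manip.movel(t,speed=.25)
# clear the view on the way to the coupler
a=np.radians(58)
manip.move_pose([.4468,.305,.16],quat([0,0,-1],[np.cos(a),np.sin(a),0])) if 0 else manip.move_pose([.40,.18,.25],quat([0,0,-1],[np.cos(a),np.sin(a),0]))
print(current_clock())
E
python3 snap.py 2 .545 -.115 .06;python3 fit.py 2
```

```text
True [2.3 0.8 0.9] [ 0.5755 -0.1982  0.0642] 7.54
tangent deg -87.08448228367463
[ 0.3 -0.9 -0.5]
10.0667
10.1667
top disc [ 0.5446 -0.1155] 0.0941 minenc ((0.5447663068771362, -0.1157090961933136), 0.09482865780591965)
top coupler top 104 0.3697 ((0.4369713366031647, 0.2839934527873993), (0.07181883603334427, 0.02358921989798546), 54.951969146728516) mean [0.4285 0.2733]
top pink top 8 0.3702 ((0.40907296538352966, 0.26039648056030273), (0.0018521116580814123, 0.010245961137115955), 0.7756981253623962) mean [0.4092 0.261 ]
side disc [ 0.5459 -0.1146] 0.0946 minenc ((0.5459414720535278, -0.11576636880636215), 0.09710267931222916)
side coupler top 541 0.3456 ((0.43681424856185913, 0.28607919812202454), (0.07458172738552094, 0.030590785667300224), 61.60502624511719) mean [0.428  0.2802]
side pink top 278 0.0911 ((0.3862248957157135, 0.28031042218208313), (0.02903050370514393, 0.07382137328386307), 30.60523223876953) mean [0.385  0.2881]
```

View pics/s2.png

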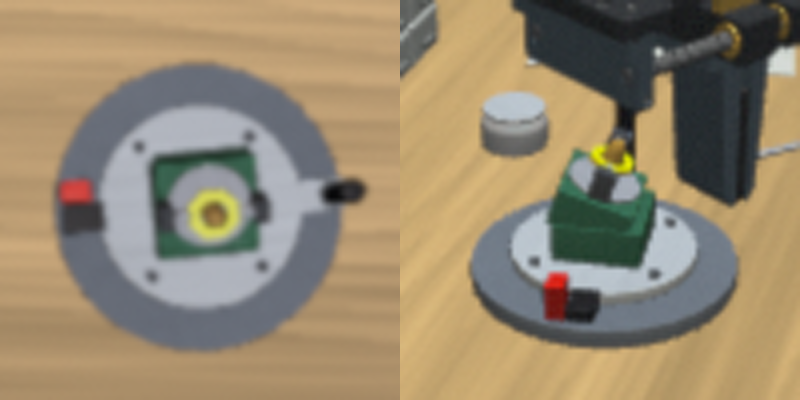

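The black lug (left panel, about (82,217)) sits flush against the red stop (75,190), and the post stands at the right (345,190). Now I'll measure the port's heading and nipple.

```bash
python3 - <<'E'
from h import *
from fit import load
for n in("top","side"):
    im,p=load(n,"2"); hsv=cv2.cvtColor(im,cv2.COLOR_BGR2HSV);H,S,V=[hsv[...,i].astype(int) for i in range(3)]
    r=np.hypot(p[...,0]-C[0],p[...,1]-C[1])
    near=(r<.13)&(p[...,2]<.13)
    def rep(nm,m,f=None):
        q=p[m]; 
        if len(q)==0: print(n,nm,0);return
        d=q.mean(0)[:2]-C; print(n,nm,len(q),q.mean(0).round(4),"ang",np.degrees(np.arctan2(d[1],d[0])).round(2),"r",np.hypot(*d).round(4), "minmax",q.min(0).round(4),q.max(0).round(4))
    rep("posttop",near&(r>.07)&(p[...,2]>.094)&(p[...,1]<-.15)&(V<90))
    rep("red",near&(S>150)&((H<8)|(H>172))&(p[...,2]>.038))
    rep("yellow",near&(H>22)&(H<35)&(S>150)&(p[...,2]>.06))
    rep("nip",near&(r<.03)&(p[...,2]>.102))
    g=near&(H>50)&(H<85)&(S>80)&(p[...,2]>.03)&(r<.06)
    rep("green",g); print(cv2.minAreaRect(p[g][:,:2].astype(np.float32)))
    # expected nipple tip pixels
    for yd in(-3,-5,-7):
        yw=np.radians(yd); X=np.array([np.cos(yw),np.sin(yw),0]);
        pz=-np.sin(np.radians(18))*X+np.cos(np.radians(18))*np.array([0,0,1]); 
        Y=np.array([-X[1],X[0],0])
        o=np.array([*C,.076]); print(yd,"tip",proj(n,o+.034*pz).round(1),"coll",proj(n,o+.02*pz).round(1),"post",proj(n,np.array([*(C-.085*Y[:2]),.101])).round(1))
    i=np.vstack([im]); u,v=proj(n,np.array([*C,.09])).astype(int)
    cv2.imwrite(f"pics/n_{n}.png",cv2.resize(im[v-30:v+30,u-30:u+30],(600,600),interpolation=cv2.INTER_NEAREST)); print(u-30,v-30)
E
```

```text
top posttop 26 [ 0.5539 -0.1991  0.1   ] ang -83.8 r 0.0843 minmax [ 0.5474 -0.2058  0.0967] [ 0.5595 -0.193   0.1033]
top red 27 [ 0.5513 -0.0338  0.0434] ang 85.44 r 0.0818 minmax [ 0.5451 -0.0413  0.0397] [ 0.5581 -0.026   0.0465]
top yellow 0
top nip 28 [ 0.5374 -0.1173  0.105 ] ang -164.8 r 0.0076 minmax [ 0.5311 -0.1449  0.1023] [ 0.5462 -0.087   0.1094]
top green 146 [ 0.5486 -0.1103  0.0743] ang 52.61 r 0.0063 minmax [ 0.5134 -0.1471  0.0534] [ 0.5762 -0.0833  0.0874]
((0.5448641180992126, -0.11425292491912842), (0.05871536582708359, 0.05849461257457733), 7.540173530578613)
-3 tip [373.7 205.7] coll [373.2 203.9] post [408.8 203.9]
-5 tip [373.5 205.6] coll [373.1 203.9] post [408.7 205.2]
-7 tip [373.4 205.6] coll [373.  203.9] post [408.6 206.4]
343 171
side posttop 4 [ 0.5564 -0.1923  0.0963] ang -81.44 r 0.0778 minmax [ 0.5505 -0.1931  0.0952] [ 0.5597 -0.1904  0.0977]
side red 23 [ 0.5519 -0.0289  0.0435] ang 85.31 r 0.0867 minmax [ 0.5466 -0.0378  0.0388] [ 0.5579 -0.0203  0.0468]
side yellow 39 [ 0.5397 -0.1153  0.096 ] ang 179.92 r 0.0051 minmax [ 0.5268 -0.1325  0.0905] [ 0.5539 -0.1025  0.1036]
side nip 17 [ 0.5379 -0.1093  0.1052] ang 139.18 r 0.0091 minmax [ 0.5331 -0.1173  0.1022] [ 0.5437 -0.0869  0.1093]
side green 378 [ 0.5402 -0.0898  0.0568] ang 100.24 r 0.0259 minmax [ 0.5109 -0.1462  0.0313] [ 0.5722 -0.079   0.0845]
((0.5442781448364258, -0.11115698516368866), (0.06227607652544975, 0.06291954964399338), 8.143048286437988)
-3 tip [340.6 167.6] coll [339.  171.6] post [347.1 156.6]
-5 tip [340.5 167.6] coll [339.  171.7] post [348.1 156.8]
-7 tip [340.5 167.7] coll [339.  171.7] post [349.  156.9]
306 142
```

```bash
python3 - <<'E'
import cv2,numpy as np
a=[cv2.resize(cv2.imread(f"pics/n_{n}.png"),(400,400)) for n in("top","side")]
cv2.imwrite("pics/n.png",np.hstack(a))
E
```

```text
(no output)
```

View pics/n.png

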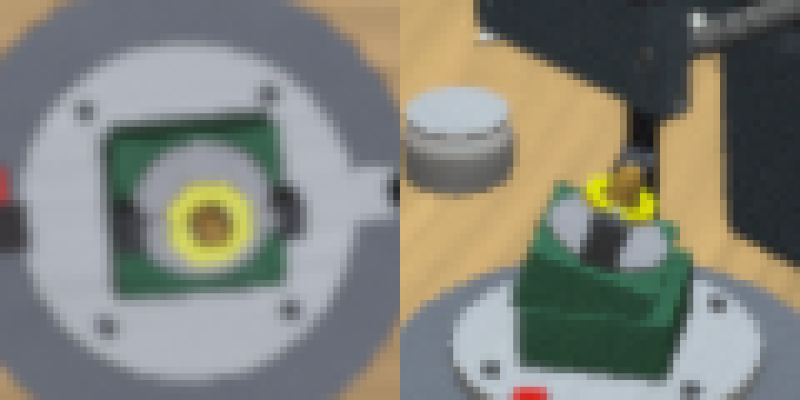

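The two top-view estimates agree: post and hole rows both put the port heading at about +6° yaw, and the nipple is where the model predicts.

Coupler candidates are blue/steel/brass at top (201,238), side (320,297), and pink at top (204,267), side (358,304). The blue one fits, and the enlarged crop confirmed its steel neck and brass rim. The blue spool at (281,134) is round, so it isn't the coupler.

I'll squeeze from one direction to centre it, then grip from the other.

```bash
python3 - <<'E'
from h import *
def q(d): a=np.radians(d); return quat([0,0,-1],[np.cos(a),np.sin(a),0])
c=[.4468,.3046]
q0=current_qpos()
for d in(148,-32,58): 
    r=kin.inverse_kinematics([*c,.042],q(d)); print(d,None if r is None else np.round(r,2))
for d in(103,):
    r=kin.inverse_kinematics([*c,.042],q(d)); print(d,None if r is None else np.round(r,2))
E
```

```text
148 [ 0.58  0.43  1.87 -0.    0.83 -2.01]
-32 [ 0.58  0.43  1.87 -0.    0.83  1.14]
58 [ 0.58  0.43  1.87 -0.    0.83 -0.44]
103 [ 0.58  0.43  1.87 -0.    0.83 -1.22]
```

```bash
python3 - <<'E'
from h import *
def q(d): a=np.radians(d); return quat([0,0,-1],[np.cos(a),np.sin(a),0])
c=[.4468,.3046]
jaws.release()
manip.move_pose([*c,.15],q(148)); print(current_clock())
r=manip.movel([*c,.042],speed=.15,f_stop=5); print("down",r,current_clock())
if r: raise SystemExit
jaws.gripper_close(); print("open",current_opening(),np.round(current_contact_force(),1),current_clock())
jaws.release(); print(current_clock(), current_opening())
manip.goto_joints(kin.inverse_kinematics([*c,.042],q(103)))
manip.goto_joints(kin.inverse_kinematics([*c,.042],q(58)))
jaws.gripper_close(); print("open",current_opening(),np.round(current_contact_force(),1),current_clock())
print(current_tool_pos())
E
python3 snap.py 3 .4468 .3046 .05
```

```text
12.8167
down False 13.6833
open 0.02806520334336439 [ 0.2 -0.2 -0.6] 14.6667
15.7167 0.09096924879569454
open 0.027601189298192153 [ 0.5 -0.1  0.1] 18.25
[0.44687323 0.30468231 0.04201853]
18.35
```

View pics/s3.png

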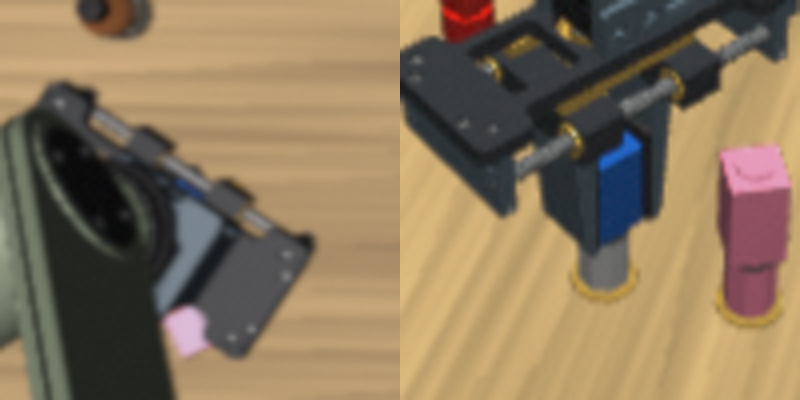

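Right panel: the blue coupler is held square between the fingers at (620,185), and its brass rim (603,285) is still on the bench. The pink one (750,230) hasn't moved. Next I lift it and carry it to a point above the port.

```bash
cat >> h.py <<'E'
YAW=np.radians(6.1); C=np.array([.5447,-.1153])
X=np.array([np.cos(YAW),np.sin(YAW),0]);Y=np.array([-X[1],X[0],0]); Z=np.array([0,0,1.])
PZ=-np.sin(np.radians(18))*X+np.cos(np.radians(18))*Z; PX=np.cos(np.radians(18))*X+np.sin(np.radians(18))*Z
O=np.array([*C,.076]); QP=quat(-PZ,PX); GZ=.042
def portpose(z,dx=0,dy=0): return O+PZ*(z+GZ)+PX*dx+Y*dy
def inport(v): v=np.asarray(v); return np.round([v@PX,v@Y,v@PZ],2)
def tcpport():
    d=np.asarray(current_tool_pos())-O; r=np.array([d@PX,d@Y,d@PZ-GZ]); return np.round(r*1000,2)
E
python3 - <<'E'
from h import *
manip.movel([.4468,.3046,.19],speed=.25)
print(kin.inverse_kinematics(portpose(.07),QP))
manip.move_pose(portpose(.07),QP); print(current_clock())
manip.movel(portpose(.045),speed=.15); manip.dwell(.2)
print(tcpport(),inport(current_contact_force()),current_clock(),current_opening())
E
python3 snap.py 4 .53 -.115 .13
```

```text
[-0.33597286  0.12804978  1.95257561  0.18842645  0.78429009 -0.55750719]
20.6667
[ 0.69  0.07 45.67] [-0.74  0.48 -1.9 ] 21.1833 0.027621588315540374
21.2833
```

View pics/s4.png

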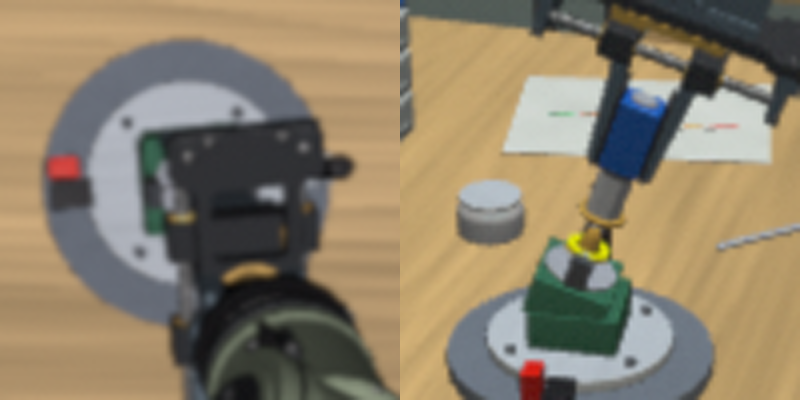

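Right panel: the coupler hangs above the nipple, coaxial by eye, with the rim at (603,218) and the brass tip at (595,240). I'll check that with a projected overlay.

```bash
python3 - <<'E'
from h import *
print(tcpport(), current_clock())
Rt=R.from_quat(current_orientation()).as_matrix(); print("axis err deg",np.degrees(np.arccos(min(1,-Rt[:,0]@PZ))))
z=np.load("side4.npz"); im=z["im"]
s=8; u0,v0=proj("side",O+PZ*.05).astype(int)-[38,36]
u0,v0=int(u0),int(v0)
big=cv2.resize(im[v0:v0+72,u0:u0+76],None,fx=s,fy=s,interpolation=cv2.INTER_CUBIC)
def circ(o,ax,r,col):
    a,b=np.linalg.svd(ax[None])[2][1:]
    t=np.linspace(0,2*np.pi,60); P=o+r*(np.cos(t)[:,None]*a+np.sin(t)[:,None]*b)
    px=((proj("side",P)+.5-[u0,v0])*s).astype(np.int32); cv2.polylines(big,[px],True,col,1)
M=np.array(current_tool_pos())+Rt[:,0]*GZ; ax=-Rt[:,0]
for h,r in((0,.0165),(.005,.0165),(.005,.012),(.04,.012)): circ(M+ax*h,ax,r,(255,255,255))
for h,r in((.020,.015),(.027,.007),(.034,.0035)): circ(O+PZ*h,PZ,r,(255,0,255))
cv2.imwrite("pics/ov4.png",big)
E
```

```text
[ 0.47 -0.06 45.62] 21.2833
axis err deg 0.06940761255882638
```

View pics/ov4.png

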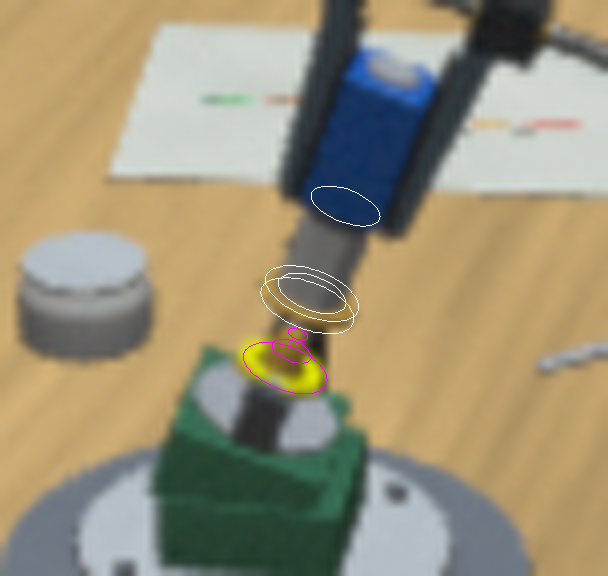

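The overlay agrees to within half a pixel: white is the coupler rim at (309,298), magenta is the collar at (285,367). So I'll go in along the axis.

```bash
python3 - <<'E'
from h import *
print(tcpport(),inport(current_contact_force()),inport(current_moment()))
for z in(.036,.030,.0225):
    r=manip.movel(portpose(z),QP,speed=.04,f_stop=5); manip.dwell(.15)
    print(z,r,tcpport(),inport(current_contact_force()),inport(current_moment()),round(current_clock(),2))
    if r: break
E
```

```text
[ 0.47 -0.06 45.62] [-0.98 -0.34 -1.07] [-0.09  0.35  0.04]
0.036 False [ 0.05 -0.06 36.  ] [-0.34 -0.46 -1.57] [-0.1   0.35  0.05] 21.81
0.03 False [ 4.e-02 -1.e-02  3.e+01] [-0.91 -0.41 -2.  ] [-0.11  0.26  0.06] 22.26
0.0225 False [ 2.000e-02 -3.000e-02  2.246e+01] [-2.1  -1.16 -1.58] [-0.31  0.34 -0.03] 22.74
```

```bash
python3 - <<'E'
from h import *
dx,dy=-.0004,-.0004
for z in(.0205,.018,.0155,.013,.0105):
    r=manip.movel(portpose(z,dx,dy),QP,speed=.02,f_stop=16); manip.dwell(.1)
    F=np.mean([inport(current_contact_force()) for _ in range(4)],0)
    print(z,r,tcpport(),F.round(1),inport(current_moment()),current_opening().__round__(5),round(current_clock(),2))
    if r: break
E
```

```text
0.0205 False [ 0.23 -1.11 21.  ] [-0.9 -4.   5.6] [-1.01  0.53  0.01] 0.02792 23.09
0.018 False [ 0.48 -0.88 18.99] [-0.7 -4.2  9.2] [-0.77  0.58  0.03] 0.02806 23.47
0.0155 False [ 0.15 -0.7  14.72] [ 2.8 -3.3 -8.1] [-0.95 -0.3  -0.05] 0.02805 23.84
0.013 False [-0.04 -0.84 12.56] [ 1.7 -5.  -5.8] [-1.26 -0.06  0.08] 0.02788 24.22
0.0105 False [ 0.02 -0.7  10.97] [-0.4 -4.7  4.8] [-1.1   0.23  0.01] 0.02801 24.59
```

```bash
python3 - <<'E'
from h import *
dx,dy=-.0002,-.0011
for z in(.0095,.008,.007,.006):
    r=manip.movel(portpose(z,dx,dy),QP,speed=.015,f_stop=14); manip.dwell(.15)
    F=np.mean([inport(current_contact_force()) for _ in range(4)],0)
    print(z,r,tcpport(),F.round(1),inport(current_moment()),current_opening().__round__(5),round(current_clock(),2))
    if r or F[2]>16: break
E
python3 snap.py 5 .53 -.115 .12
```

```text
0.0095 False [ 0.05 -0.83  9.7 ] [ 0.3 -1.3  5.4] [-0.56  0.14  0.02] 0.02817 24.99
0.008 False [ 0.03 -0.8   8.23] [ 0.  -3.   5.9] [-0.64  0.11  0.04] 0.02849 25.39
0.007 False [ 0.03 -0.82  7.59] [-0.5 -2.2  8.9] [-0.52  0.34  0.  ] 0.02801 25.79
0.006 False [ 0.06 -0.81  7.46] [-1.8 -2.2 16.1] [-0.49  0.71 -0.03] 0.02774 26.19
26.2917
```

View pics/s5.png

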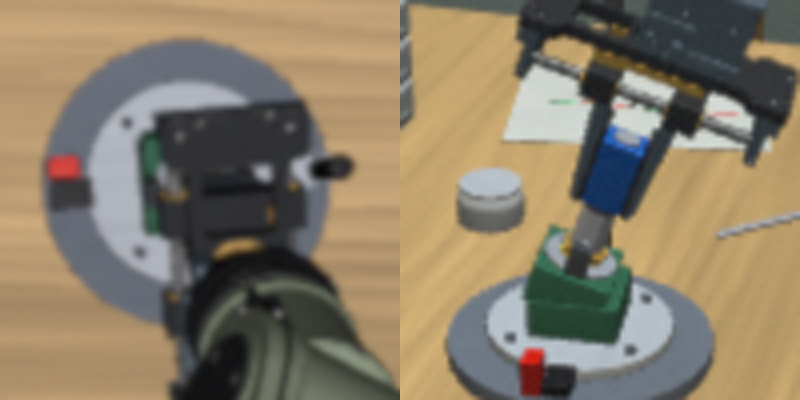

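The collar has bottomed: position stalls at 7.5 mm while force climbs. The 8 N pull-in around 14 mm is the jaws snapping over. One enlarged check of the latch and stop before I hand in.

```bash
python3 - <<'E'
from h import *
a=np.load("side5.npz")["im"];b=np.load("top5.npz")["im"];b2=np.load("top2.npz")["im"]
u,v=proj("side",O+PZ*.02).astype(int); A=cv2.resize(a[v-25:v+25,u-20:u+20],(480,600),interpolation=cv2.INTER_CUBIC)
u,v=proj("top",np.array([.545,-.035,.04])).astype(int)
B=[cv2.resize(x[v-15:v+15,u-15:u+15],(300,300),interpolation=cv2.INTER_CUBIC) for x in(b2,b)]
cv2.imwrite("pics/f5.png",np.hstack([A,np.vstack(B)]))
E
```

```text
(no output)
```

View pics/f5.png

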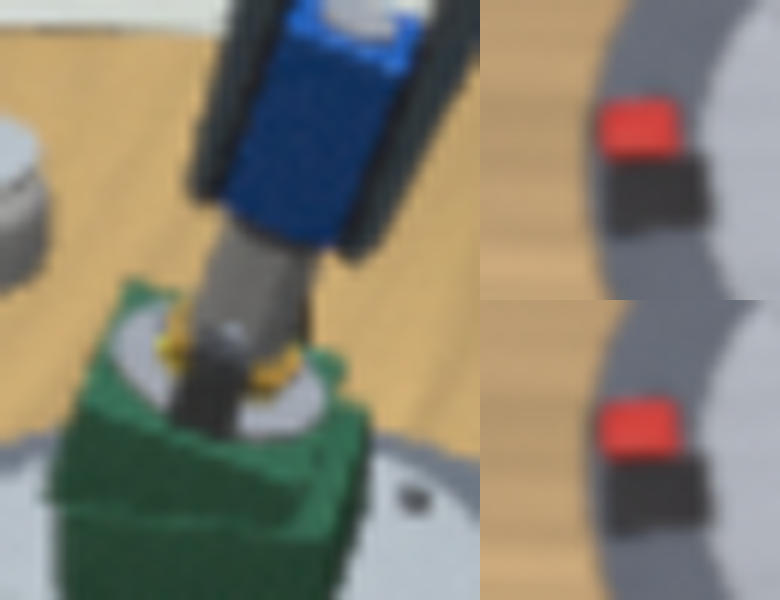

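Left panel: the rim is down inside the housings, and the jaw nose (230,330) sits over it against the neck. Right panels: the lug is flush with the stop both before and after the push. I'm handing it in.

```bash
python3 - <<'E'
from h import *
print(tcpport(),inport(current_contact_force()),current_opening(),current_clock())
manip.finish_job()
E
```

```text
[ 0.06 -0.79  7.46] [-2.66 -1.73 17.57] 0.02808367854559749 26.2917
the job is handed in; nothing more can be done
```

I turned the plate clockwise to its stop, latched the blue coupler onto the port, and handed the job in at 26.3 s (limit 54 s), still gripped and pushed home. No verdict was reported.

- **Plate:** I pushed the post with closed fingers until the force jumped by 14 N. The lug looks flush against the red stop, and it looked the same before and after the coupler was pressed on.
- **Coupler:** I squeezed it from one direction to centre it, then gripped it from the other at 28 mm opening. I pressed it along the port axis, which I measured at about 6° from the world x axis. It was pulled in with about 8 N near 6 mm of collar travel, which I take as the jaws snapping over. The last picture shows the nearer jaw nose above the rim; the far jaw was out of view, and I did no pull test.
- **Pushed home:** The position stalled while the force rose to about 17 N, more than the 8 N the spring gives at the bottom, so the collar is bottomed.
- **Disagreements:** The hard stop came 0.5 mm deeper than the model predicts, and the tool sits about 0.8 mm sideways of my estimate with 2 N of side force. Both are within the camera calibration.
- **Other objects:** I touched none of them on purpose, and the ones I could see in the later pictures looked unmoved. I did not measure them all again at the end.

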